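# Pull apart jammed ground-joint reducers and sort them by size

### The arm

A 6-joint arm with a two-finger parallel gripper is mounted at the origin on the work surface. World frame = base frame: x ahead of the robot, y to its left, z up, the work surface at z = 0. Lengths are in m, angles in rad, forces in N, time in s.
With the tool pointing down it reaches from about 0.275 to 0.975 m from the base axis. Payload 8.4 kg.
Tool frame: the origin (TCP) lies at the very end of the fingers, on their centre line; the grasp point (between the pads) lies 19 mm behind it; z points along the fingers, y is the line along which they close (so a half turn about z gives the same grasp; the last joint's range is limited). The gripper opens to 92 mm and grips with 3 to 60 N. Pads are 20 mm wide; open, the fingers measure 128 mm over their backs; the gripper's body (75 mm by 189 mm) begins 69 mm behind the grasp point.
Start: joints at [-1.328, 0.353, 1.633, -0, 1.155, -0.002], TCP at [0.151, -0.606, 0.215] pointing down, gripper open.
Joint ranges: [-2.63, 2.63], [-0.92, 2.1], [0.06, 2.66], [-1.3, 4.44], [0, 2.69], [-3.02, 3.02]. Speed limits (rad/s): [2.22, 2.22, 2.79, 3.14, 3.14, 3.14].

### API

Orientations are given as a unit quaternion [w, x, y, z].
In Python, from workcell import manip gives the robot as it stands.
- The arm moves only by the shell command python3 -m creep 'ROWS' [FORCE]. ROWS is JSON, a list of rows, each a list of 5 numbers: the shift along the tool's x, y, z in mm, then the turn about the tool's z in rad, then the opening in per cent of the stroke, from 0 (shut) to 100 (fully open). In form: [[x, y, z, spin, grip], ...]. A call has 1 to 10 rows; each row shifts and turns the commanded pose from where the row before left it, along the tool's axes as they then stand; what a row does not reach is not made up. A row lasts 1/12 s, in which the tool goes at most 41.7 mm and 7.16 degrees, less where a joint would pass 70% of its speed; a pose out of reach is approached as far as the arm can. A call is refused whole if a number of a shift passes 41.7 or a number of a turn 0.125, either way. A call with a gripper value outside its range is refused whole. The fingers move at their own pace and stop on an object; FORCE is the grip in N (left out, the last holds). Time passes only in rows, so rows that do not move let the fingers close. It gives the time, the measured TCP pose, the force, the opening and the grip force at its end, in the units of the state.
- manip.sense(): the state, without advancing time (a new reading comes with each control period).
- manip.snapshot(name): name is "scene" or "top" or "wrist"; returns a dict with "img" (420x560x3 uint8, blue, green, red), "camera_matrix" (3x3 intrinsics, pixels), "rvec" (rotation vector, rad) and "tvec" (3), from world to camera coordinates, as OpenCV has them. Camera axes: x right, y down, z forward; pixel columns grow to the right and rows downward; lengths in m; the calibration is good to about 2 mm. A picture is of the moment at which its call begins. There is no depth.
- manip.job_done(): hands the job in; it is judged then, once.
The state is a dict: "t": time; "joint_positions": joint angles; "joint_velocities": joint speeds; "effort": joint torques, N m; "tool_pos": TCP position; "tcp_rot": TCP orientation; "force": force on the tool from outside, world axes, zero at the start; "wrist_torque": the same for the moment, N m; "opening": finger opening in m; "grasp_force": force on a finger pad.
Only numpy, scipy, OpenCV 4.12 (cv2) and the standard library are available. Lean on these libraries where they do the work, as an engineer would, in place of code of your own. Each camera call takes 0.05 s, during which the arm holds its last target. There are 200 camera calls.

### The job

Three white joint reducers have jammed one inside another; the largest is held in the retort stand's clamp and stays there. Pull the other two out and stand each one upright, cone down, on the floor of the tray that already holds reducers of its own size. Do not push about or knock over the reducers already in the trays or the loose things on the bench.

Things in the scene. Friction and masses are not known exactly. Their poses are not given: they have to be found in the camera images.
- small_mid (a point): centre of the small reducer: white, round, 74 mm long, 60 g (+-30%); point on its axis, 37 mm above its lower end; z along its axis to the socket end. From below: cone 32 mm long, 26 mm across at its flat foot, 29 at its top; grey collar 42 mm across, 8 mm high (5 below to 3 mm above this point); plain barrel 26 mm across, 34 mm high (3 to 37 mm above this point)
- small_grip (a point): the small reducer's barrel, half-way up on the axis, 20 mm above its centre: the place to grip. Its cone starts jammed, vertical, 32 mm deep in the medium one's socket, collar resting on the medium's rim. A straight upward pull of 4 to 9 N frees it; loose (1 mm play) after 15 mm, clear after 32 mm
- medium_mid (a point): centre of the medium reducer: same make, 90 mm long, 150 g (+-30%); point on its axis, 45 mm above its lower end; z along its axis to the socket end. From below: cone 40 mm long, 41 mm across at its flat foot, 45 at its top; grey collar 56 mm across, 10 mm high (5 below to 5 mm above this point); plain barrel 40 mm across, 40 mm high (5 to 45 mm above this point), socket 30 mm across
- medium_grip (a point): the medium reducer's barrel, half-way up on the axis, 25 mm above its centre: the place to grip. Its cone starts jammed, vertical, 40 mm deep in the large one's socket, collar resting on the large rim. A straight upward pull of 10 to 18 N frees it; loose after 15 mm, clear after 40 mm. It is held more firmly than the small one is in it, and only this holds it while the small one is pulled
- large_rim (a point): centre of the top rim of the large reducer (barrel 56 mm across), 126 mm above the bench, held rigidly by the clamp of the fixed retort stand; z up, x level, towards the stand's rod. Rod 12 mm thick, 450 mm high, 155 mm off along x; clamp and its arm lie between, all below this rim. Base 18 mm high, from -35 to 175 mm along x, 65 mm to either side
- small_tray: teal tray for the small size: it holds two small reducers. Fixed to the bench; 200 mm along its x, 160 mm along y, walls 4 mm thick and 28 mm high, floor 4 mm above the bench; origin under its centre, z up. Its two stand on the +x half, about 50 mm from the middle, 37 mm to either side; the -x half is empty
- medium_tray: the same tray for medium reducers, the one that holds two of them, laid out in the same way: its reducers stand on the +x half, the -x half is empty. Which tray is on the left and which on the right differs from start to start.
- stock_small1_mid (a point): centre of a small reducer (as the small one) that stands upright in the small tray; 37 mm above its foot
- stock_small2_mid (a point): the same, the other small reducer in the small tray
- stock_medium1_mid (a point): centre of a medium reducer (as the medium one) that stands upright in the medium tray; 45 mm above its foot
- stock_medium2_mid (a point): the same, the other medium reducer in the medium tray
- wash_bottle: loose wash bottle, 60 mm across, 200 mm high, upright; origin under its centre
- reagent: loose amber reagent bottle, 72 mm across, 150 mm high, upright; origin under its centre
- petri_dishes: loose stack of Petri dishes, 92 mm across, 51 mm high; origin under its centre
- slide_box: loose microscope slide box, 87 by 107 by 36 mm; origin under its centre
Things that resemble listed ones, but are neither listed nor needed, are in the scene too. What is shaped like the part that bears medium_mid but orange is not meant. What is shaped like the part that bears small_mid but turquoise is not meant.

How it is judged:
At the end, for the whole second after the job is handed in: The small reducer stands on the floor of the small tray and the medium one on that of the medium tray, each with its middle within 95 mm along and 75 mm across of the tray's centre, at its standing height within 8 mm, upright (cone down) within 0.15 rad, and at rest (below 0.02 m/s) (x of small_mid in the frame of small_tray between -0.095 and 0.095 m and y of small_mid in the frame of small_tray between -0.075 and 0.075 m and height (world z) of small_mid between 0.033 and 0.049 m and angle between each of small_mid, medium_mid's own z axis and vertical below 0.15 rad and linear speed of each of small, medium below 0.02 m/s and x of medium_mid in the frame of medium_tray between -0.095 and 0.095 m and y of medium_mid in the frame of medium_tray between -0.075 and 0.075 m and height (world z) of medium_mid between 0.041 and 0.057 m); the robot touches nothing.
It fails at once if a reducer already standing in a tray was pushed more than 40 mm or knocked over (distance of any of stock_small1_mid, stock_small2_mid, stock_medium1_mid, stock_medium2_mid from where it was at the start of the episode above 0.04 m or angle between any of stock_small1_mid, stock_small2_mid, stock_medium1_mid, stock_medium2_mid's own z axis and vertical above 0.5 rad).
It fails at once if a loose thing on the bench was pushed more than 40 mm or knocked over (distance of any of wash_bottle, reagent, petri_dishes, slide_box from where it was at the start of the episode above 0.04 m or angle between any of wash_bottle, reagent's own z axis and vertical above 0.5 rad).
It also fails if it takes over 64 s, if anything falls off the work surface, if the arm or the gripper's body presses on something with over 40 N, if the wrist force passes 120 N, or if a joint passes its speed limit or range.

## Working session

There is one attempt and no reset: what is moved stays moved. The work goes in short steps, Python scripts to look and compute and a shell command to move; the robot and the scene stay as the last step left them, time stands still between calls to the robot, and variables do not carry over. Pictures are saved under pics/ and viewed, at most 12 in all, crops included, and the job is handed in when it is done.

```bash
mkdir -p pics; cat > h.py <<'E'
import numpy as np, cv2
from workcell import manip
def snap(n,f):
    s=manip.snapshot(n); cv2.imwrite(f'pics/{f}.png',s['img'])
    np.savez(f'pics/{f}.npz',K=s['camera_matrix'],r=s['rvec'],t=s['tvec']); return s
def cam(f):
    d=np.load(f'pics/{f}.npz'); R=cv2.Rodrigues(d['r'])[0]; return d['K'],R,d['t'].reshape(3)
def ray(f,p):
    K,R,t=cam(f); d=R.T@np.linalg.inv(K)@[p[0],p[1],1]; return -R.T@t,d/np.linalg.norm(d)
def atz(f,p,z):
    o,d=ray(f,p); return o+d*(z-o[2])/d[2]
def proj(f,X):
    K,R,t=cam(f); q=K@(R@np.array(X,float)+t); return q[:2]/q[2]
def tri(*fp):
    A=np.zeros((3,3));b=np.zeros(3)
    for f,p in fp:
        o,d=ray(f,p);M=np.eye(3)-np.outer(d,d);A+=M;b+=M@o
    X=np.linalg.solve(A,b); return X,[np.linalg.norm(proj(f,X)-p) for f,p in fp]
E
python3 - <<'E'
from h import *
a=snap('scene','s0');b=snap('top','t0');snap('wrist','w0')
for f in('s0','t0','w0'): print(f,-cam(f)[1].T@cam(f)[2], cam(f)[1][2])
s=manip.sense();print(s['t'],s['tool_pos'],s['tcp_rot'],s['opening'],s['force'])
E
```

```text
s0 [ 0.9276395  -0.5763039   0.78053187] [-0.44440733  0.60614232 -0.65961626]
t0 [ 0.40996758 -0.00700163  1.16367485] [ 0.10206247  0.02382023 -0.99449276]
w0 [ 0.23071586 -0.58628012  0.38475395] [-0.28161302 -0.06990477 -0.95697828]
0.15 [ 0.15140067 -0.60600607  0.21403694] [-5.18747050e-04  9.92517054e-01  1.22104972e-01 -6.24155785e-05] 0.09210606355739963 [-0.61784922  0.59050706 -0.1354353 ]
```

View pics/s0.png

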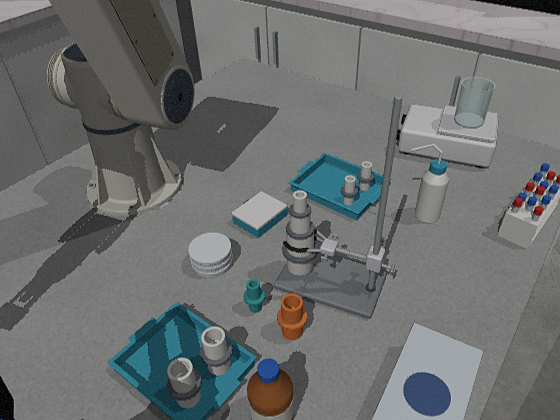

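View pics/t0.png

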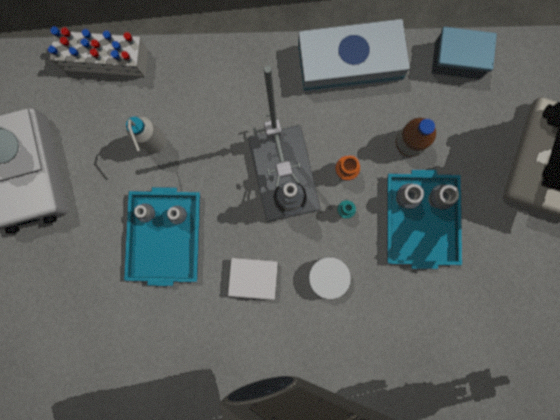

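Scene view: stack top at about (299,195), stock mediums at (213,335) and (181,365) in the near tray, stock smalls at (350,183) and (366,168) in the far tray. Top view: stack top at (290,189), small tray on the left centred at (163,236), medium tray on the right at (424,220). Candidates for the small reducer are the white stack top (299,195), the turquoise decoy (254,293) and the stock smalls. For the medium they are the white one in the stack (299,220), the orange decoy (292,315) and the stock mediums. I choose the white ones in the stack and check them in a close crop.

```bash
python3 - <<'E'
import cv2,numpy as np
s=cv2.imread('pics/s0.png');t=cv2.imread('pics/t0.png')
a=cv2.resize(s[180:280,260:340],None,fx=5,fy=5,interpolation=cv2.INTER_CUBIC)
b=cv2.resize(t[170:220,260:320],None,fx=6,fy=6,interpolation=cv2.INTER_CUBIC)
c=np.zeros((500,400+360,3),np.uint8);c[:500,:400]=a;c[:300,400:]=b
for i in range(0,80,10):cv2.putText(c,str(260+i),(i*5,10),0,.35,(0,255,255));cv2.line(c,(i*5,12),(i*5,18),(0,255,255))
for i in range(0,100,10):cv2.putText(c,str(180+i),(0,i*5+4),0,.35,(0,255,0))
for i in range(0,60,10):cv2.putText(c,str(260+i),(400+i*6,310),0,.35,(0,255,255));cv2.line(c,(400+i*6,292),(400+i*6,300),(0,255,255))
for i in range(0,50,10):cv2.putText(c,str(170+i),(730,i*6+4),0,.35,(0,255,0))
cv2.imwrite('pics/c1.png',np.clip(c*1.0,0,255).astype(np.uint8))
E
```

```text
(no output)
```

View pics/c1.png

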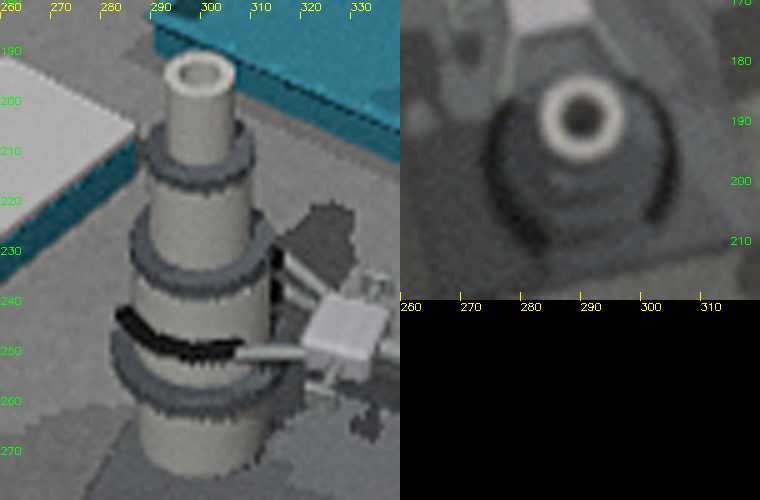

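```bash
python3 - <<'E'
from h import *
np.set_printoptions(precision=4,suppress=True)
X,e=tri(('s0',(299.6,194.2)),('t0',(289.9,189.3)));print('smalltop',X,e)
# stand rod top & stock tops: scene/top
for n,s,t in [('rodtop',(398,99),(268,68)),('sm stockA',(350,179),(174,212)),('sm stockB',(367,164),(141,210)),('md A',(214,333),(413,190)),('md B',(181,365),(449,190)),
 ('orange top',(292,300),(348,163)),('wash cap',(438,166),(136,125)),('reagent cap',(268,368),(427,127))]:
    X,e=tri(('s0',s),('t0',t));print(n,X,np.round(e,1))
for n,P in [('small',[(127,193),(200,194),(199,284),(125,282)]),('med',[(388,173),(461,172),(461,268),(389,267)])]:
    C=np.array([atz('t0',p,.028) for p in P]);print(n,C[:,:2].tolist(),C.mean(0), np.linalg.norm(C-np.roll(C,1,0),axis=1), 'proj s0',[proj('s0',c).round() for c in C])
for n,p,z in [('petri',(330,278),.051),('slide',(253,279),.036),('turq',(348,208),.07)]:print(n,atz('t0',p,z))
E
python3 -c "
import cv2;s=cv2.imread('pics/s0.png');cv2.imwrite('pics/c2.png',cv2.resize(s[300:420,100:260],None,fx=4,fy=4))"
```

```text
smalltop [ 0.5412 -0.0089  0.2197] [np.float64(0.10127443067451335), np.float64(0.09771418657259733)]
rodtop [0.6941 0.0214 0.4462] [0.5 0.5]
sm stockA [0.5136 0.2485 0.0796] [0.3 0.3]
sm stockB [0.5195 0.3221 0.0821] [0. 0.]
md A [ 0.5499 -0.2753  0.1051] [1.3 1. ]
md B [ 0.5484 -0.3509  0.1086] [1.2 0.9]
orange top [ 0.6134 -0.1385  0.0944] [1.  0.8]
wash cap [0.694  0.3151 0.1497] [0.1 0.1]
reagent cap [ 0.6784 -0.2968  0.1484] [0.5 0.3]
small [[0.5654725259660134, 0.37215211648104585], [0.5603464908151307, 0.2005195323019054], [0.35270040896048827, 0.202150480633011], [0.3592164586987221, 0.37297846903454385]] [0.4594 0.287  0.028 ] [0.2063 0.1717 0.2077 0.171 ] proj s0 [array([390., 177.]), array([356., 213.]), array([285., 183.]), array([323., 152.])]
med [[0.6023943165241659, -0.23720086389066458], [0.6018449438226211, -0.40506574170820886], [0.38171377071226165, -0.39397131563546434], [0.3859705953041695, -0.23177296951356596]] [ 0.493 -0.317  0.028] [0.2165 0.1679 0.2204 0.1623] proj s0 [array([257., 357.]), array([191., 436.]), array([106., 359.]), array([173., 300.])]
petri [ 0.3637 -0.0955  0.051 ]
slide [0.3629 0.0777 0.036 ]
turq [ 0.5181 -0.1375  0.07  ]
```

The crop confirms it: white small reducer on a white medium in the clamped large one, with the small rim centre at scene (299.6,194.2) and top (289.9,189.3). The rim height of 0.220 m fits the expected 0.218. The grasp is set by turning the tool square to world axes (spin +0.245), then travelling high.

```bash
python3 -m creep '[[0,0,-40,0.1225,100],[0,0,-40,0.1225,100],[20,-31,-10,0,100],[22,-33,0,0,100],[22,-33,0,0,100],[22,-33,0,0,100],[22,-33,0,0,100],[22,-33,0,0,100],[22,-33,0,0,100],[22,-33,0,0,100]]' 20
```

```text
t: 0.98
tool_pos: [0.326, -0.3426, 0.3045]
tcp_rot: [0.0, 1.0, -0.0, 0.0]
force: [0.1, -0.5, 0.1]
opening: 0.0916
grasp_force: 0.0
```

```bash
python3 -m creep '[[22,-33,0,0,100],[22,-33,0,0,100],[22,-33,0,0,100],[22,-33,0,0,100],[22,-33,0,0,100],[22,-33,0,0,100],[22,-33,0,0,100],[22,-33,0,0,100],[20,-35,0,0,100],[18,-34,0,0,100]]'
python3 - <<'E'
from h import *
import time
s=snap('wrist','w1');print(manip.sense()['tool_pos'],proj('w1',(.5412,-.0089,.2197)),proj('w1',(.5412,-.0089,.176)),-cam('w1')[1].T@cam('w1')[2])
E
```

```text
t: 1.82
tool_pos: [0.5404, -0.0094, 0.3045]
tcp_rot: [-0.0, 1.0, -0.0, 0.0]
force: [0.8, -1.2, 0.3]
opening: 0.0921
grasp_force: 0.0
[ 0.54300242 -0.00426622  0.30431434] [278.53750222 212.93091454] [278.62740654 197.73500954] [ 0.62211706 -0.00941621  0.47524478]
```

View pics/w1.png

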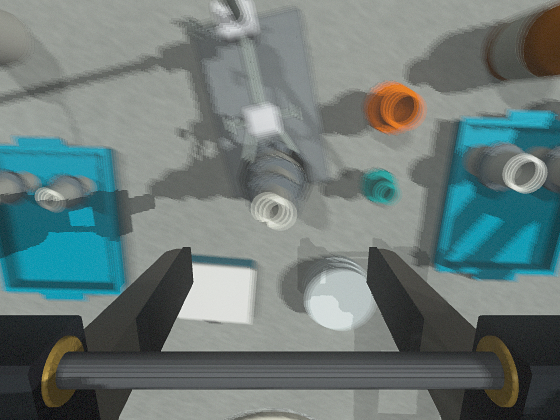

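The picture is motion-blurred. The rim is at about (274,209) against a predicted (279,213). I let the arm settle and look again.

```bash
python3 -m creep '[[0,0,0,0,100],[0,0,0,0,100],[0,0,0,0,100]]' | head -2
python3 - <<'E'
from h import *
s=snap('wrist','w2');print(manip.sense()['tool_pos'],proj('w2',(.5412,-.0089,.2197)))
c=cv2.resize(s['img'][140:260,200:360],None,fx=5,fy=5,interpolation=cv2.INTER_CUBIC)
for i in range(0,160,20):cv2.putText(c,str(200+i),(i*5,10),0,.4,(0,0,255))
for i in range(0,120,20):cv2.putText(c,str(140+i),(0,i*5+4),0,.4,(0,0,255))
cv2.imwrite('pics/c2.png',c)
E
```

```text
t: 2.12
tool_pos: [0.539, -0.0121, 0.3044]
[ 0.53901861 -0.01241181  0.30450006] [274.86022554 211.17212312]
```

View pics/c2.png

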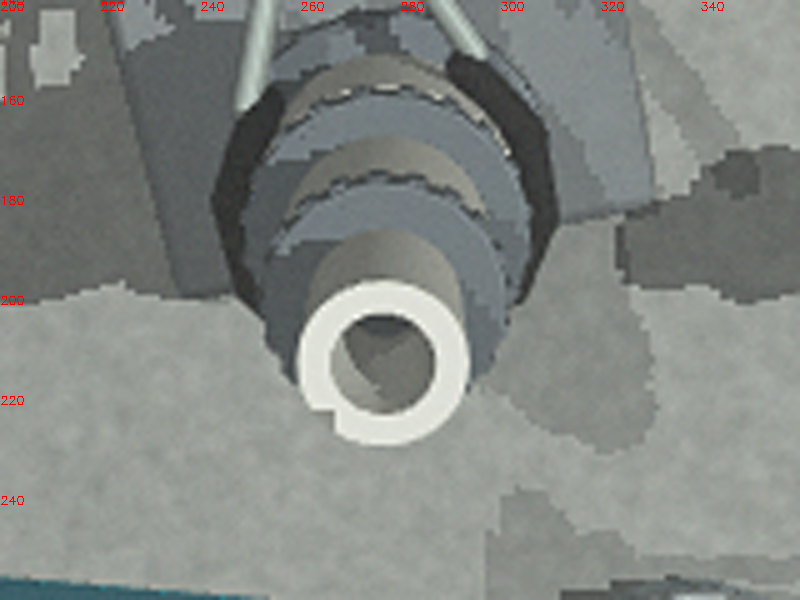

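The rim centre is at pixel (276.4,212.0), a little over 1 px from the prediction, so the two-view fix holds.

```bash
python3 - <<'E'
from h import *
print(atz('w2',(276.4,212),.218),tri(('w2',(276.4,212)),('s0',(299.6,194.2)),('t0',(289.9,189.3))))
E
```

```text
[ 0.54001375 -0.01003858  0.218     ] (array([ 0.54107681, -0.00943407,  0.22018866]), [np.float64(0.9596178585158922), np.float64(0.11992382696913964), np.float64(0.3303306724677526)])
```

Since the collar top is 3 mm above centre, I put the fingertips about 6 mm higher than the nominal grip, at TCP z ≈ 0.190.

```bash
python3 -m creep '[[1.5,-2.4,35,0,100],[0,0,35,0,100],[0,0,30,0,100],[0,0,14,0,100],[0,0,0,0,100],[0,0,0,0,100],[0,0,0,0,100]]' 30; python3 -m creep '[[0,0,0,0,0],[0,0,0,0,0],[0,0,0,0,0],[0,0,0,0,0],[0,0,0,0,0],[0,0,0,0,0],[0,0,0,0,0],[0,0,0,0,0]]'
```

```text
t: 2.75
tool_pos: [0.5419, -0.0098, 0.192]
tcp_rot: [0.0, 1.0, -0.001, 0.001]
force: [0.2, 0.3, 0.7]
opening: 0.0918
grasp_force: 0.0
t: 3.42
tool_pos: [0.5411, -0.009, 0.1906]
tcp_rot: [0.0, 1.0, -0.0, -0.0]
force: [-0.0, -0.9, 0.5]
opening: 0.0407
grasp_force: 0.0
```

```bash
python3 -m creep '[[0,0,0,0,0],[0,0,0,0,0],[0,0,0,0,0],[0,0,0,0,0],[0,0,0,0,0],[0,0,0,0,0],[0,0,0,0,0]]'
```

```text
t: 4.0
tool_pos: [0.5411, -0.0093, 0.1906]
tcp_rot: [0.0, 1.0, -0.0, -0.0]
force: [0.5, -2.5, 0.7]
opening: 0.0256
grasp_force: 30.0
```

Gripped: opening 25.6 mm (barrel 26), 30 N. Pulling gently upwards.

```bash
python3 -m creep '[[0,0,-2,0,0],[0,0,-2,0,0],[0,0,-3,0,0],[0,0,-4,0,0],[0,0,-5,0,0]]';python3 -m creep '[[0,0,-8,0,0],[0,0,-10,0,0],[0,0,-15,0,0],[0,0,-20,0,0],[0,0,-30,0,0],[0,0,-20,0,0],[0,0,0,0,0],[0,0,0,0,0]]'
python3 - <<'E'
from h import *
a=snap('scene','s1');b=snap('wrist','w3')
c=np.zeros((420,800,3),np.uint8);c[:,:400]=cv2.resize(a['img'][130:270,240:373],(400,420));c[:300,400:]=cv2.resize(b['img'],(400,300))
cv2.imwrite('pics/c3.png',c)
E
```

```text
t: 4.42
tool_pos: [0.5411, -0.0089, 0.2069]
tcp_rot: [-0.0, 1.0, -0.0, -0.0]
force: [0.1, -0.3, 0.5]
opening: 0.0254
grasp_force: 30.0
t: 5.08
tool_pos: [0.5419, -0.009, 0.3116]
tcp_rot: [-0.0, 1.0, -0.0, 0.002]
force: [0.4, -0.2, -1.6]
opening: 0.0254
grasp_force: 30.0
```

View pics/c3.png

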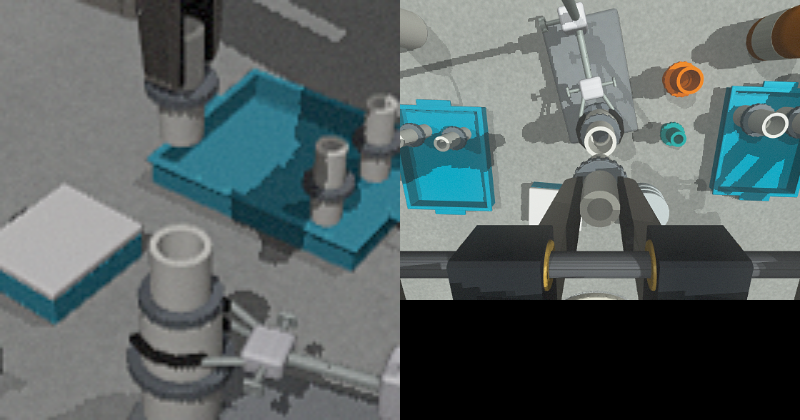

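The small one is out, hanging straight in the fingers, and the medium is still seated (its rim at crop (180,243)). Now carrying the small one to the empty half of the small tray, about (0.42, 0.286).

```bash
python3 -m creep '[[-15,-37,0,0,0],[-15,-37,0,0,0],[-15,-37,0,0,0],[-15,-37,0,0,0],[-15,-37,0,0,0],[-15,-37,0,0,0],[-15,-37,0,0,0],[-15,-36,0,0,0],[0,0,0,0,0],[0,0,0,0,0]]'
python3 - <<'E'
from h import *
s=snap('wrist','w4'); t=snap('top','t4')
c=np.zeros((420,800,3),np.uint8);c[:,:560]=s['img'];c[:240,560:]=cv2.resize(t['img'][170:310,100:240],(240,240))
cv2.imwrite('pics/c4.png',c);print(manip.sense()['tool_pos'], proj('w4',(.42,.286,.004)))
E
```

```text
t: 6.02
tool_pos: [0.4196, 0.2872, 0.3082]
tcp_rot: [0.001, 1.0, 0.002, -0.001]
force: [0.2, -0.7, -0.5]
opening: 0.0255
grasp_force: 30.0
[0.42080788 0.28537262 0.3086002 ] [279.79889052 163.33465843]
```

View pics/c4.png

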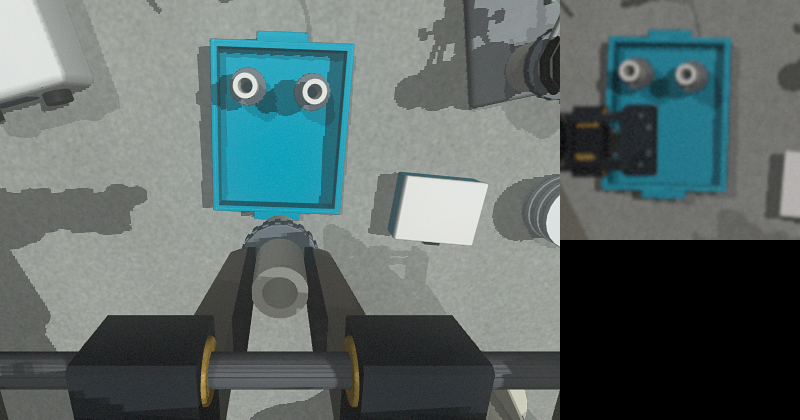

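The target floor point (280,163) lies inside the empty half of the tray (floor from (217,205) to (345,52)), and the stocks at (245,85) and (315,92) are clear. Descending.

```bash
python3 -m creep '[[0,0,40,0,0],[0,0,40,0,0],[0,0,40,0,0],[0,0,40,0,0],[0,0,40,0,0],[0,0,30,0,0],[0,0,10,0,0],[0,0,8,0,0],[0,0,0,0,0],[0,0,0,0,0]]';python3 -m creep '[[0,0,3,0,0],[0,0,3,0,0],[0,0,1,0,0],[0,0,1,0,0],[0,0,0,0,0]]'
```

```text
t: 6.95
tool_pos: [0.4223, 0.286, 0.0627]
tcp_rot: [-0.0, 1.0, -0.001, 0.001]
force: [-0.6, -1.0, 0.0]
opening: 0.0252
grasp_force: 30.0
t: 7.37
tool_pos: [0.4212, 0.2861, 0.0538]
tcp_rot: [-0.0, 1.0, -0.0, 0.0]
force: [-1.0, -0.5, -0.4]
opening: 0.0254
grasp_force: 30.0
```

```bash
python3 -m creep '[[0,0,1,0,0],[0,0,1,0,0],[0,0,0,0,0],[0,0,0,0,0]]'; python3 -m creep '[[0,0,1,0,0],[0,0,0,0,0],[0,0,0,0,0]]'; python3 -m creep '[[0,0,0.5,0,0],[0,0,0,0,0],[0,0,0,0,0]]'
```

```text
t: 7.7
tool_pos: [0.4211, 0.286, 0.0515]
tcp_rot: [0.0, 1.0, -0.0, -0.0]
force: [0.4, 0.0, -0.6]
opening: 0.0251
grasp_force: 30.0
t: 7.95
tool_pos: [0.4212, 0.286, 0.0506]
tcp_rot: [-0.0, 1.0, -0.0, 0.0]
force: [0.4, 0.2, -1.2]
opening: 0.0251
grasp_force: 30.0
t: 8.2
tool_pos: [0.4213, 0.286, 0.0505]
tcp_rot: [-0.0, 1.0, -0.0, 0.0]
force: [-0.7, -0.2, 5.9]
opening: 0.0256
grasp_force: 30.0
```

The foot has touched the floor (5.9 N, height as expected). Opening, rising, and checking.

```bash
python3 -m creep '[[0,0,0,0,55],[0,0,0,0,55],[0,0,0,0,55],[0,0,0,0,55],[0,0,0,0,55],[0,0,-15,0,60],[0,0,-30,0,60],[0,0,-40,0,60],[0,0,-40,0,80],[0,0,-40,0,100]]'; python3 -m creep '[[15,40,-40,0,100],[15,40,-40,0,100],[15,38,-10,0,100],[15,38,0,0,100],[15,38,0,0,100],[15,38,0,0,100],[15,38,0,0,100],[14,25,0,0,100],[0,0,0,0,100],[0,0,0,0,100]]'
python3 - <<'E'
from h import *
s=snap('wrist','w5'); t=snap('top','t5');q=snap('scene','s5')
c=np.zeros((600,800,3),np.uint8)
def put(i,x,y,w,h):c[y:y+h,x:x+w]=cv2.resize(i,(w,h),interpolation=cv2.INTER_CUBIC)
put(s['img'][120:240,200:360],0,0,480,360);put(t['img'][180:300,110:220],500,0,300,327);put(q['img'][140:230,280:400],500,340,300,225)
put(q['img'][290:420,90:290],0,360,369,240)
cv2.imwrite('pics/c5.png',c);print(manip.sense()['tool_pos'])
E
```

```text
t: 9.03
tool_pos: [0.4206, 0.2856, 0.2167]
tcp_rot: [0.0, 1.0, -0.0, -0.0]
force: [1.5, 0.5, -0.1]
opening: 0.0666
grasp_force: 0.0
t: 9.87
tool_pos: [0.5315, 0.0132, 0.2816]
tcp_rot: [-0.0, 1.0, -0.002, -0.0]
force: [-0.1, 0.5, 0.1]
opening: 0.0917
grasp_force: 0.0
[0.53075613 0.01524112 0.28178222]
```

View pics/c5.png

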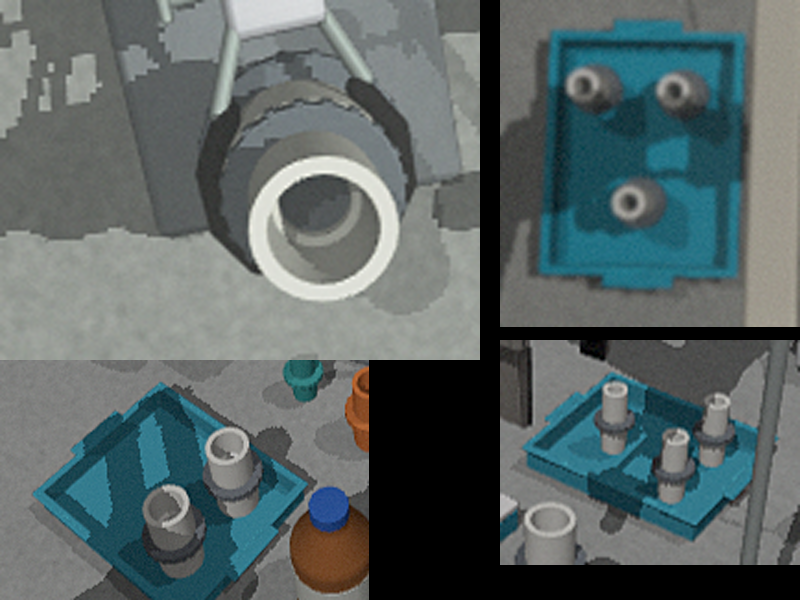

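The small reducer stands upright in the empty half of its tray (crop (637,203), with the stocks at (592,88) and (680,92) unmoved). The medium rim is at wrist (308,196.3) and scene (299.6,212.8).

```bash
python3 - <<'E'
from h import *
print(tri(('w5',(307.8,196.2)),('s5',(299.4,212.6))),atz('w5',(307.8,196.2),.176))
# medium tray/stock positions
for f,p in(('t0',(413,190)),('t0',(449,190))):print(atz(f,p,.094))
print(proj('t0',(.445,-.317,.004)),proj('s0',(.445,-.317,.004)), manip.sense()['tool_pos'])
E
```

```text
(array([ 0.5398703 , -0.00969797,  0.17419789]), [np.float64(0.9399453166694557), np.float64(0.3929784436919485)]) [ 0.53961177 -0.00981751  0.176     ]
[ 0.55288047 -0.27654581  0.094     ]
[ 0.55161386 -0.35414013  0.094     ]
[422.77442223 240.85201157] [164.61686582 353.17109261] [0.53075613 0.01524112 0.28178222]
```

```bash
python3 -m creep '[[9.5,25,0,0,100],[0,0,25,0,100],[0,0,35,0,100],[0,0,35,0,100],[0,0,30,0,100],[0,0,14,0,100],[0,0,0,0,100],[0,0,0,0,100],[0,0,0,0,100]]' 50; python3 -m creep '[[0,0,0,0,0],[0,0,0,0,0],[0,0,0,0,0],[0,0,0,0,0],[0,0,0,0,0],[0,0,0,0,0],[0,0,0,0,0],[0,0,0,0,0],[0,0,0,0,0],[0,0,0,0,0]]' 50;  python3 -m creep '[[0,0,0,0,0],[0,0,0,0,0],[0,0,0,0,0]]'
```

```text
t: 10.77
tool_pos: [0.5416, -0.0099, 0.1443]
tcp_rot: [-0.0, 1.0, 0.0, 0.001]
force: [-0.5, -0.5, 0.6]
opening: 0.092
grasp_force: 0.0
t: 11.6
tool_pos: [0.5409, -0.0098, 0.143]
tcp_rot: [-0.001, 1.0, -0.0, 0.0]
force: [1.3, 5.0, 1.6]
opening: 0.0393
grasp_force: 50.0
t: 11.85
tool_pos: [0.5409, -0.0099, 0.143]
tcp_rot: [-0.001, 1.0, -0.0, 0.0]
force: [-0.2, 4.6, 0.6]
opening: 0.0394
grasp_force: 50.0
```

Gripped at 39.4 mm (barrel 40), 50 N. Pulling up.

```bash
python3 -m creep '[[0,0,-2,0,0],[0,0,-2,0,0],[0,0,-3,0,0],[0,0,-4,0,0],[0,0,-5,0,0]]';python3 -m creep '[[0,0,-8,0,0],[0,0,-10,0,0],[0,0,-15,0,0],[0,0,-20,0,0],[0,0,-30,0,0],[0,0,-40,0,0],[0,0,-10,0,0],[0,0,0,0,0],[0,0,0,0,0]]'
python3 - <<'E'
from h import *
a=snap('scene','s6');b=snap('wrist','w6')
c=np.zeros((420,800,3),np.uint8);c[:,:400]=cv2.resize(a['img'][130:270,240:373],(400,420));c[:300,400:]=cv2.resize(b['img'],(400,300))
cv2.imwrite('pics/c6.png',c)
E
```

```text
t: 12.27
tool_pos: [0.5403, -0.0103, 0.158]
tcp_rot: [-0.0, 1.0, -0.0, -0.001]
force: [0.4, -0.3, -2.6]
opening: 0.0388
grasp_force: 50.0
t: 13.02
tool_pos: [0.5407, -0.0109, 0.2923]
tcp_rot: [0.0, 1.0, -0.0, 0.001]
force: [0.3, -0.7, -2.6]
opening: 0.0392
grasp_force: 50.0
```

View pics/c6.png

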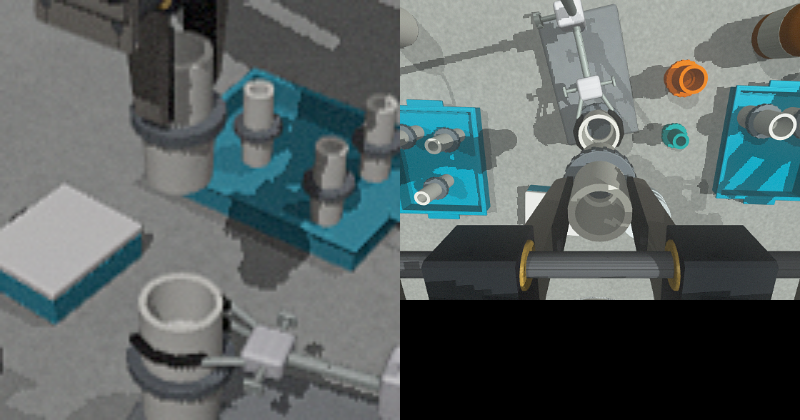

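The medium one is out and hangs straight, and the large one stays in its clamp. Carrying it to the empty half of the medium tray, (0.445,-0.317).

```bash
python3 -m creep '[[-12,38,0,0,0],[-12,38,0,0,0],[-12,38,0,0,0],[-12,38,0,0,0],[-12,38,0,0,0],[-12,39,0,0,0],[-12,39,0,0,0],[-12,38,0,0,0],[0,0,0,0,0],[0,0,0,0,0]]'
python3 - <<'E'
from h import *
s=snap('wrist','w7');p=manip.sense()['tool_pos'];print(p,proj('w7',(p[0],p[1],.004)))
c=s['img'].copy();q=proj('w7',(p[0],p[1],.004)).astype(int);cv2.circle(c,tuple(int(v) for v in q),3,(0,0,255),-1);cv2.imwrite('pics/c7.png',c)
E
```

```text
t: 13.95
tool_pos: [0.443, -0.3179, 0.2898]
tcp_rot: [-0.001, 1.0, -0.002, -0.002]
force: [-0.4, 0.4, -2.7]
opening: 0.0395
grasp_force: 50.0
[ 0.44367448 -0.31656586  0.29007588] [278.62501571 165.39424066]
```

View pics/c7.png

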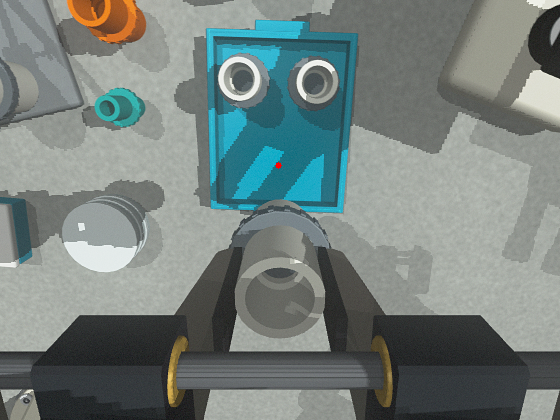

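The landing point (279,165) lies in the empty half of the tray, and the stocks at (242,80) and (316,82) are well clear. Descending.

```bash
python3 -m creep '[[0,0,40,0,0],[0,0,40,0,0],[0,0,40,0,0],[0,0,40,0,0],[0,0,35,0,0],[0,0,20,0,0],[0,0,9,0,0],[0,0,0,0,0],[0,0,0,0,0],[0,0,0,0,0]]';python3 -m creep '[[0,0,1.5,0,0],[0,0,1.5,0,0],[0,0,0,0,0],[0,0,0,0,0]]'
```

```text
t: 14.83
tool_pos: [0.446, -0.3169, 0.0694]
tcp_rot: [0.001, 1.0, 0.0, 0.001]
force: [0.6, -0.3, -2.1]
opening: 0.0399
grasp_force: 50.0
t: 15.17
tool_pos: [0.4449, -0.3168, 0.0654]
tcp_rot: [0.0, 1.0, -0.0, 0.0]
force: [0.2, 0.0, -1.8]
opening: 0.039
grasp_force: 50.0
```

```bash
python3 -m creep '[[0,0,1.5,0,0],[0,0,1,0,0],[0,0,0,0,0],[0,0,0,0,0]]';python3 -m creep '[[0,0,0.7,0,0],[0,0,0,0,0],[0,0,0,0,0]]';python3 -m creep '[[0,0,0.7,0,0],[0,0,0,0,0],[0,0,0,0,0]]'
```

```text
t: 15.5
tool_pos: [0.4446, -0.3166, 0.0623]
tcp_rot: [-0.0, 1.0, -0.0, -0.0]
force: [-0.1, -0.3, -2.6]
opening: 0.0392
grasp_force: 50.0
t: 15.75
tool_pos: [0.4447, -0.3166, 0.0617]
tcp_rot: [-0.0, 1.0, -0.0, -0.0]
force: [-0.3, -1.0, -1.9]
opening: 0.0394
grasp_force: 50.0
t: 16.0
tool_pos: [0.4448, -0.3166, 0.061]
tcp_rot: [0.0, 1.0, -0.0, -0.0]
force: [0.1, 0.1, -2.3]
opening: 0.0393
grasp_force: 50.0
```

```bash
python3 -m creep '[[0,0,0.7,0,0],[0,0,0,0,0],[0,0,0,0,0]]';python3 -m creep '[[0,0,0.6,0,0],[0,0,0,0,0],[0,0,0,0,0]]'
```

```text
t: 16.25
tool_pos: [0.4449, -0.3167, 0.061]
tcp_rot: [0.0, 1.0, -0.0, 0.0]
force: [-2.0, 1.8, 5.7]
opening: 0.0391
grasp_force: 50.0
t: 16.5
tool_pos: [0.445, -0.3167, 0.0609]
tcp_rot: [0.0, 1.0, -0.0, 0.0]
force: [-3.1, 2.4, 12.4]
opening: 0.0391
grasp_force: 50.0
```

Floor contact at the expected height. I release, rise and check.

```bash
python3 -m creep '[[0,0,-0.6,0,0],[0,0,0,0,65],[0,0,0,0,65],[0,0,0,0,65],[0,0,0,0,65],[0,0,0,0,65],[0,0,0,0,65],[0,0,-15,0,65],[0,0,-30,0,65],[0,0,-40,0,65]]'; python3 -m creep '[[0,0,-40,0,80],[0,0,-40,0,80],[-10,0,-30,0,80],[-35,0,0,0,80],[-35,0,0,0,80],[-15,0,0,0,80],[0,0,0,0,80],[0,0,0,0,80],[0,0,0,0,80],[0,0,0,0,80]]'
python3 - <<'E'
from h import *
s=snap('wrist','w8');t=snap('top','t8');q=snap('scene','s8')
c=np.zeros((600,800,3),np.uint8)
def put(i,x,y,w,h):c[y:y+h,x:x+w]=cv2.resize(i,(w,h),interpolation=cv2.INTER_AREA)
put(q['img'],0,0,480,360);put(t['img'],0,360,320,240);put(s['img'],480,0,320,240);put(q['img'][290:420,90:290],400,360,369,240)
cv2.imwrite('pics/c8.png',c)
E
```

```text
t: 17.33
tool_pos: [0.443, -0.3153, 0.1438]
tcp_rot: [-0.002, 1.0, -0.0, -0.002]
force: [0.9, -0.5, 0.6]
opening: 0.0597
grasp_force: 0.0
t: 18.17
tool_pos: [0.3508, -0.3168, 0.2552]
tcp_rot: [-0.0, 1.0, 0.0, 0.0]
force: [-0.3, 0.7, 0.3]
opening: 0.0738
grasp_force: 0.0
```

View pics/c8.png

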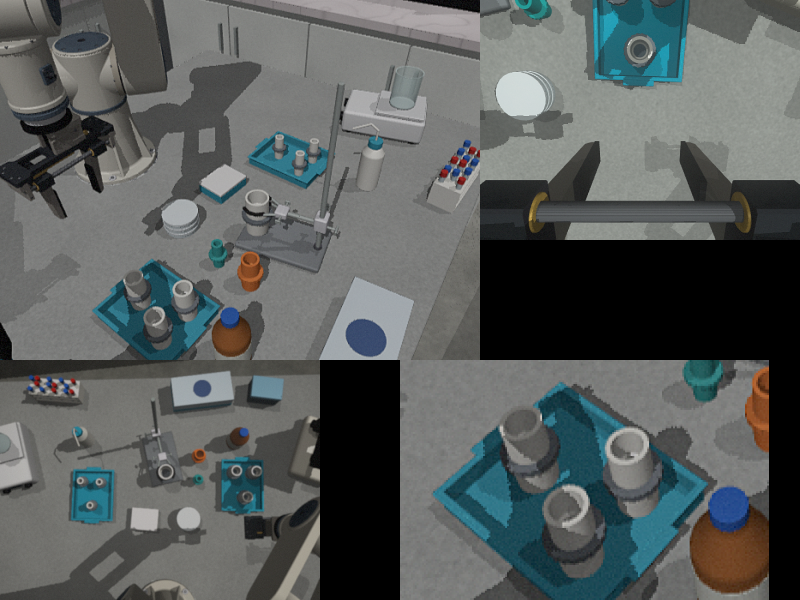

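The medium stands upright in its tray at crop (530,450), next to the two stocks. The small one stands in the other tray, nothing else has moved, and the gripper is clear.

```bash
python3 -c "
from workcell import manip
print(manip.job_done())"
```

```text
the job is handed in; nothing more can be done
None
```

I pulled both reducers free, stood each upright in the empty half of the tray for its size, and handed the job in at about 18 s; the last pictures show both standing and nothing else moved, but no verdict came back.

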